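# Front up the carton trays on the tackle-shop counter

## Robot

A 6-joint arm with a two-finger parallel gripper is mounted at the origin on the work surface. World frame = base frame: x ahead of the robot, y to its left, z up, the work surface at z = 0. Lengths are in m, angles in rad, forces in N, time in s.
With the tool pointing down it reaches from about 0.275 to 0.825 m from the base axis. Payload 4.9 kg.
Tool frame: the origin (TCP) lies at the very end of the fingers, on their centre line; the grasp point (between the pads) lies 19 mm behind it; x points along the fingers, y is the direction in which the jaws open and shut, and the axes are right-handed (so a half turn about x gives the same grasp; the last joint's range is limited). The gripper opens to 85 mm and grips with 20 to 120 N. Pads are 22 mm wide; open, the fingers measure 114 mm over their backs; the gripper's body (76 mm by 85 mm) begins 54 mm behind the grasp point. The pads swing forward as they close: fully open they stand 13 mm farther back than shut.
Start: joints at [-1.361, 0.326, -0.193, 1.052, 0, 1.437], TCP at [0.185, -0.518, 0.231] pointing down, gripper open.
Joint ranges: [-2.65, 2.65], [-0.97, 1.79], [-1.3, 1.35], [-1.93, 2.1], [-1.47, 1.37], [-3.14, 3.14]. Speed limits (rad/s): [2.57, 2.57, 3.14, 3.14, 3.14, 3.14].

## Interface

Orientations are given as a rotation vector (axis times angle).
In Python, from rig import bot, vision, finder gives the robot as it stands. The module is installed in compiled form; this text tells all that it offers.
- The arm moves only by the tool arm_command, never from a script. Its argument "moves" is a list of rows, each an object of numbers: "hand": the closure, from 0 (fully open) to 1 (shut); "dx", "dy", "dz": the shift along the tool's x, y, z in m; "wx", "wy", "wz": the turn, a rotation vector about the tool's x, y, z in degrees. In form: [{"hand": .., "dx": .., "dy": .., "dz": .., "wx": .., "wy": .., "wz": ..}, ...]. A call has exactly 5 rows; each row is the pose to reach, as a shift and turn from the pose measured when the call began, along the tool's axes at that moment; what a row does not reach only later rows make up. A row lasts 1/8 s, in which the tool goes at most 62.5 mm and 10.7 degrees, less where a joint would pass 70% of its speed; a pose out of reach is approached as far as the arm can. A call with a gripper value outside its range is refused whole. The fingers move at their own pace and stop on an object; the grip force is fixed at half the most. Time passes only in rows, so rows that repeat a pose let the fingers close, or fill a call up. It gives the time, the measured TCP pose, the force and the opening at its end, in the units of the state.
- bot.state(): the state, without advancing time (a new reading comes with each control period).
- vision.capture(name): name is "scene" or "top" or "wrist"; returns a dict with "frame" (384x512x3 uint8, red, green, blue), "fx", "fy", "cx", "cy" (pixels), "world_from_camera" (4x4, takes a point from camera to world coordinates). Camera axes: x right, y down, z forward; pixel columns grow to the right and rows downward; lengths in m; the calibration is good to about 2 mm. The wrist camera is an equidistant fisheye: a pixel r from the principal point sees the ray r / f radians off the axis. A picture is of the moment at which its call begins. There is no depth.
- bot.sign_off(): hands the job in, once; it reports no verdict.
Trained networks look in a picture, given as the dict that the camera call returned (one of the last four; its "shot" number tells which), for a name from the list of things; names that differ only in an ending like _2 or _b are one class to them, and where a whole thing is asked for, a point or a joint stands for the part that bears it (a point fixed in the world has none). Each returns a list of dicts, best first, with "conf" (0 to 1); they miss things now and then, are a little off and sometimes report something else, mostly with a low value. They report only what shows in the picture. A call takes as long as a camera call. They do not tell look-alikes from the thing itself.
- finder.cut_out(picture, name): "mask" (384x512 bool, what is visible of it) and "rect" ([centre column, centre row, width, height] in pixels, round what is visible of it).
The state is a dict: "clock": time; "qpos": joint angles; "qvel": joint speeds; "tau": joint torques, N m; "tcp_pos": TCP position; "tcp_rot": TCP orientation; "force": force on the tool from outside, world axes, zero at the start; "wrist_torque": the same for the moment, N m; "opening": opening from 0.0 (shut) to 1.0 (fully open).
Only numpy, scipy, OpenCV 4.12 (cv2) and the standard library are available. Lean on these libraries where they do the work, as an engineer would, in place of code of your own. Each camera call takes 0.05 s, during which the arm holds its last target.

## Task

Front up the two trays of white cartons, the green-banded and the blue-banded: with the fingertips, push the cartons forward along each tray until the front one sits square against the lip at the customer's end and the rear one is close up behind it. Slide them gently, without lifting, tipping or crushing any, and leave the full tray of line spools and everything else on the counter as it is.

Things in the scene. Friction and masses are not known exactly. Their poses are not given: they have to be found in the camera images.
- tray_green_lip (a point): fixed tray of the green-banded cartons, clear walls, grey floor. Point: on its floor, middle of the lip's inner face (the stop). x runs along the tray to the lip (customer's side), z up. Floor 4 mm above the counter; lane 80 mm wide inside, from the lip 215 mm back (-x) to its open end; walls 3 mm thick, tops 40 mm above the counter; lip top 26 mm, with a ticket rail outside.
- green_front_centre (a point): the one nearer the lip, of the two loose white cartons with a green band in the green tray: 72 mm long (its x, along the tray), 66 mm wide, 58 mm high, about 0.16 kg; slides with 1 to 3 N, crushed by 45 N. Point: its centre, 29 mm above its underside, which rests on the tray floor. x points roughly to the lip.
- green_rear_centre (a point): the one behind, nearer the robot, of the two loose white cartons with a green band in the green tray: 72 mm long (its x, along the tray), 66 mm wide, 58 mm high, about 0.16 kg; slides with 1 to 3 N, crushed by 45 N. Point: its centre, 29 mm above its underside, which rests on the tray floor. x points roughly to the lip.
- tray_blue_lip (a point): fixed tray of the blue-banded cartons, clear walls, grey floor. Point: on its floor, middle of the lip's inner face (the stop). x runs along the tray to the lip (customer's side), z up. Floor 4 mm above the counter; lane 80 mm wide inside, from the lip 215 mm back (-x) to its open end; walls 3 mm thick, tops 40 mm above the counter; lip top 26 mm, with a ticket rail outside.
- blue_front_centre (a point): the one nearer the lip, of the two loose white cartons with a blue band in the blue tray: 72 mm long (its x, along the tray), 66 mm wide, 58 mm high, about 0.16 kg; slides with 1 to 3 N, crushed by 45 N. Point: its centre, 29 mm above its underside, which rests on the tray floor. x points roughly to the lip.
- blue_rear_centre (a point): the one behind, nearer the robot, of the two loose white cartons with a blue band in the blue tray: 72 mm long (its x, along the tray), 66 mm wide, 58 mm high, about 0.16 kg; slides with 1 to 3 N, crushed by 45 N. Point: its centre, 29 mm above its underside, which rests on the tray floor. x points roughly to the lip.
- tray_spools_lip (a point): the third tray, of the same make as the other two, with the same point and axes. It is already full and is to be left alone.
- spool1: loose spool of fishing line lying flat in the third tray (nearest the lip): 66 mm across, 26 mm high; origin at the centre of its underside. To be left alone.
- spool2: loose spool of fishing line lying flat in the third tray (the middle one): 66 mm across, 26 mm high; origin at the centre of its underside. To be left alone.
- spool3: loose spool of fishing line lying flat in the third tray (nearest the robot): 66 mm across, 26 mm high; origin at the centre of its underside. To be left alone.
- fly_reel: loose fly reel lying on its side on the counter, bystander: 88 mm across with a foot that reaches 56 mm out along its y, 50 mm high; origin under its centre.
- pliers: loose long-nose pliers lying flat, orange handles, bystander: 190 mm long along its x, 70 mm wide, 16 mm high; origin near the pivot, handles reach 117 mm to -x, jaws 75 mm to +x.
- lure_box: loose clear lure box lying flat, bystander: 110 x 190 x 32 mm (x, y, z); origin under its centre.
- pen_mug: loose blue mug with pens, bystander: 76 mm across, 95 mm high, pens to 150 mm; origin under its centre.
There are look-alikes about, which are no part of the job. Leave any pink look-alike of the part that bears blue_front_centre alone. What is shaped like the part that bears green_rear_centre but yellow is not meant.

How it is judged:
At the end, for the whole second after the job is handed in: In both carton trays the front carton is within 4 mm of touching the lip and the rear one within 7 mm of its place in a closed-up row; each stands flat on the tray floor between the walls, within 0.08 rad of the tray's direction (x of green_front_centre in the frame of tray_green_lip between -0.04 and -0.03 m and y of green_front_centre in the frame of tray_green_lip between -0.01 and 0.01 m and z of green_front_centre in the frame of tray_green_lip between 0.025 and 0.033 m and angle between the x axis of each of green_front_centre, green_rear_centre and the x axis of tray_green_lip, either way round below 0.08 rad and angle between each of green_front_centre, green_rear_centre, blue_front_centre, blue_rear_centre's own z axis and vertical below 0.06 rad and x of green_rear_centre in the frame of tray_green_lip between -0.115 and -0.102 m and y of green_rear_centre in the frame of tray_green_lip between -0.01 and 0.01 m and z of green_rear_centre in the frame of tray_green_lip between 0.025 and 0.033 m and x of blue_front_centre in the frame of tray_blue_lip between -0.04 and -0.03 m and y of blue_front_centre in the frame of tray_blue_lip between -0.01 and 0.01 m and z of blue_front_centre in the frame of tray_blue_lip between 0.025 and 0.033 m and angle between the x axis of each of blue_front_centre, blue_rear_centre and the x axis of tray_blue_lip, either way round below 0.08 rad and x of blue_rear_centre in the frame of tray_blue_lip between -0.115 and -0.102 m and y of blue_rear_centre in the frame of tray_blue_lip between -0.01 and 0.01 m and z of blue_rear_centre in the frame of tray_blue_lip between 0.025 and 0.033 m).
It fails at once if a carton is lifted off the tray floor (more than 10 mm) (height (world z) of any of green_front_centre, green_rear_centre, blue_front_centre, blue_rear_centre above 0.043 m).
It fails at once if a carton is tipped up (more than 0.25 rad) (angle between any of green_front_centre, green_rear_centre, blue_front_centre, blue_rear_centre's own z axis and vertical above 0.25 rad).
It fails at once if a carton is crushed: the robot presses on it with more than 45 N (contact force between any of the arm, the fingers and green_front above 45 N or contact force between any of the arm, the fingers and green_rear above 45 N or contact force between any of the arm, the fingers and blue_front above 45 N or contact force between any of the arm, the fingers and blue_rear above 45 N).
It fails at once if a spool in the full tray is moved (more than 5 mm) (distance of any of spool1, spool2, spool3 from where it was at the start of the episode above 0.005 m).
It fails at once if another thing on the counter is moved (more than 10 mm) (distance of any of fly_reel, pliers, lure_box, pen_mug from where it was at the start of the episode above 0.01 m).
It also fails if it takes over 45 s, if anything falls off the work surface, if the arm or the gripper's body presses on something with over 40 N, if the wrist force passes 120 N, or if a joint passes its speed limit or range.

## Working session

There is one attempt and no reset: what is moved stays moved. The work goes in short steps, Python scripts to look and compute and a tool call to move; the robot and the scene stay as the last step left them, time stands still between calls to the robot, and variables do not carry over. Pictures are saved under pics/ and viewed, and the job is handed in when it is done.

Besides the shell and the picture viewer there is one more tool, called after ">>>" as name([rows], argument=value, ...), one row to a line, values as JSON. arm_command: Moves the arm, as the interface text tells. Its arguments: {"type":"object","properties":{"moves":{"type":"array","items":{"type":"object","properties":{"hand":{"type":"number"},"dx":{"type":"number"},"dy":{"type":"number"},"dz":{"type":"number"},"wx":{"type":"number"},"wy":{"type":"number"},"wz":{"type":"number"}}}}},"required":["moves"]}

```bash
mkdir -p pics
python3 - <<'E'
from rig import bot, vision, finder
import cv2,numpy as np,pickle
s=bot.state();print({k:np.round(v,3) for k,v in s.items()})
for n in ["scene","top","wrist"]:
    c=vision.capture(n);cv2.imwrite(f"pics/{n}0.png",c["frame"][:,:,::-1]);pickle.dump(c,open(f"{n}0.pkl","wb"))
    print(n,c["fx"],c["fy"],c["cx"],c["cy"]);print(np.round(c["world_from_camera"],3))
    for o in ["green_front_centre","blue_front_centre"]:
        print(o,[(np.round(d["rect"],0).tolist(),round(d["conf"],2)) for d in finder.cut_out(c,o)])
E
```

```text
{'clock': np.float64(0.0), 'qpos': array([-1.361,  0.327, -0.194,  1.052, -0.   ,  1.437]), 'qvel': array([ 0.001, -0.   ,  0.001,  0.002, -0.002,  0.   ]), 'tau': array([ 1.0000e-03, -4.4340e+01,  2.6245e+01,  1.6000e-02,  0.0000e+00,
       -0.0000e+00]), 'tcp_pos': array([ 0.185, -0.517,  0.23 ]), 'tcp_rot': array([ 2.035,  0.355, -2.036]), 'force': array([-0.097, -0.324,  0.602]), 'wrist_torque': array([-0.001,  0.05 ,  0.033]), 'opening': np.float64(0.999)}
scene 424.67943610088435 424.67943610088435 255.5722467914467 189.1965769633915
[[ 0.193  0.819 -0.54   1.126]
 [ 0.981 -0.166  0.099 -0.108]
 [-0.009 -0.549 -0.836  1.018]
 [ 0.     0.     0.     1.   ]]
green_front_centre [([292.0, 222.0, 31.0, 36.0], 0.56)]
blue_front_centre [([353.0, 199.0, 33.0, 28.0], 0.89), ([331.0, 126.0, 24.0, 32.0], 0.71)]
top 361.81605057964106 361.81605057964106 257.77184052533534 190.56927637506803
[[-0.009 -0.993  0.115  0.374]
 [-0.999  0.013  0.035 -0.02 ]
 [-0.037 -0.114 -0.993  1.126]
 [ 0.     0.     0.     1.   ]]
green_front_centre [([235.0, 156.0, 24.0, 29.0], 0.77)]
blue_front_centre [([175.0, 255.0, 31.0, 31.0], 0.91), ([178.0, 168.0, 27.0, 24.0], 0.74)]
wrist 297.3186396354542 297.3186396354542 260.4605953997909 194.85297935588702
[[ 0.337 -0.894 -0.294  0.26 ]
 [-0.941 -0.321 -0.104 -0.492]
 [-0.001  0.312 -0.95   0.373]
 [ 0.     0.     0.     1.   ]]
green_front_centre []
blue_front_centre []
```

Run:
```python
import cv2
a=cv2.imread("pics/top0.png");cv2.imwrite("pics/top0c.png",cv2.resize(a[110:310,120:320],(800,600)[:1]*1+(600,) if 0 else (600,600),interpolation=cv2.INTER_CUBIC))
b=cv2.imread("pics/scene0.png");cv2.imwrite("pics/scene0c.png",cv2.resize(b[80:280,200:440],(720,600),interpolation=cv2.INTER_CUBIC))
```

```text
(no output)
```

View pics/top0.png

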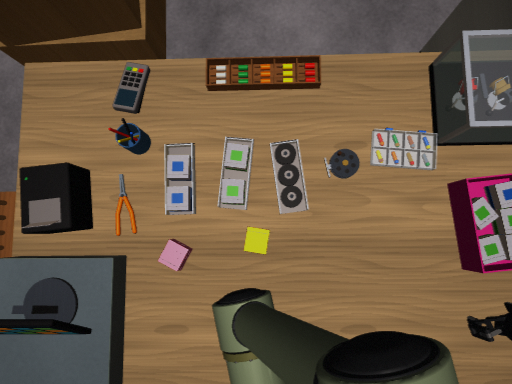

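View pics/scene0.png

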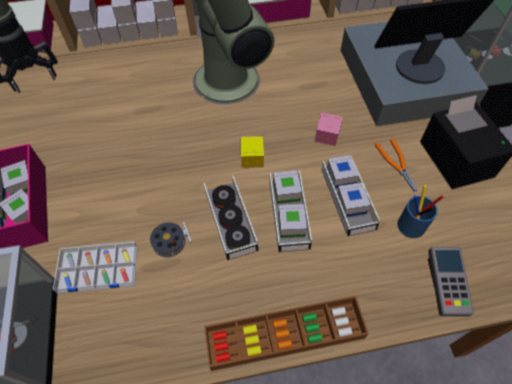

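```bash
sleep 1
```

```text
(no output)
```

View pics/top0c.png

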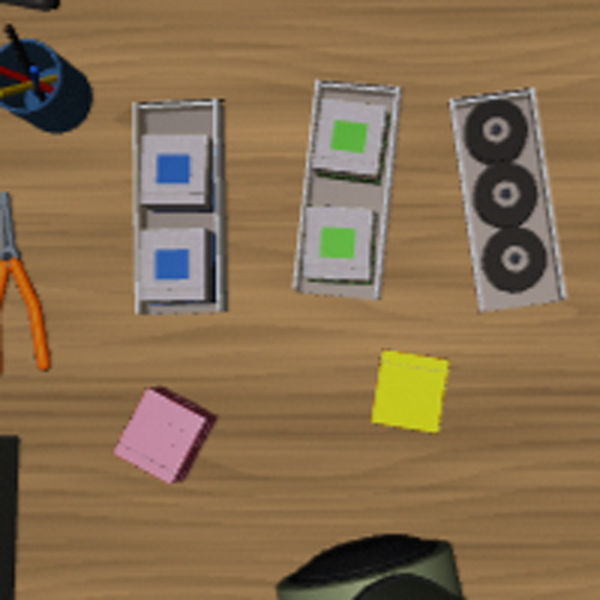

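View pics/scene0c.png

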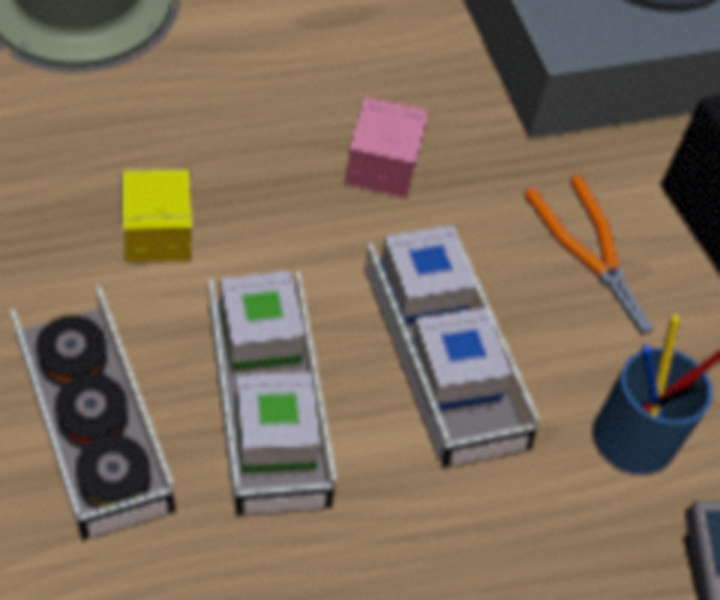

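Run:
```python
import cv2
a=cv2.imread("pics/top0.png");b=cv2.imread("pics/scene0.png")
cv2.imwrite("pics/t1.png",cv2.resize(a[138:218,158:258],(800,640)[:0] or (750,600),interpolation=cv2.INTER_CUBIC))
cv2.imwrite("pics/s1.png",cv2.resize(b[150:255,260:385],(714,600),interpolation=cv2.INTER_CUBIC))
```

```text
(no output)
```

View pics/t1.png

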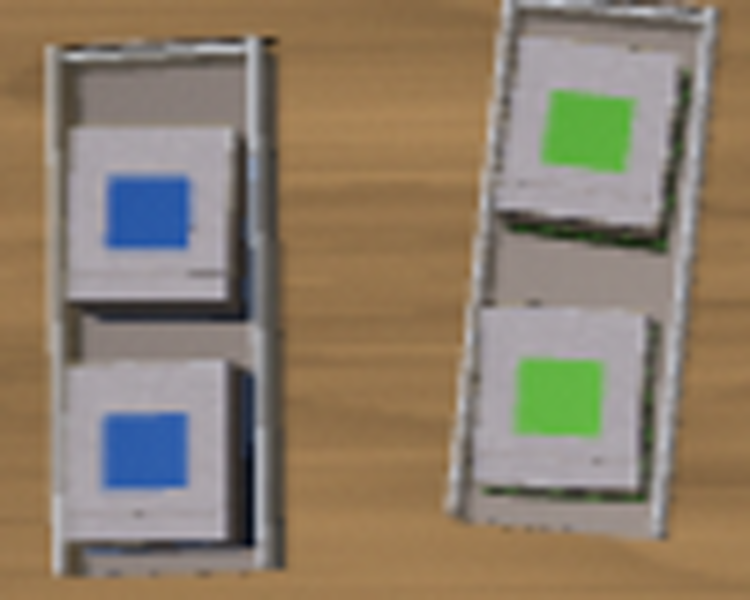

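View pics/s1.png

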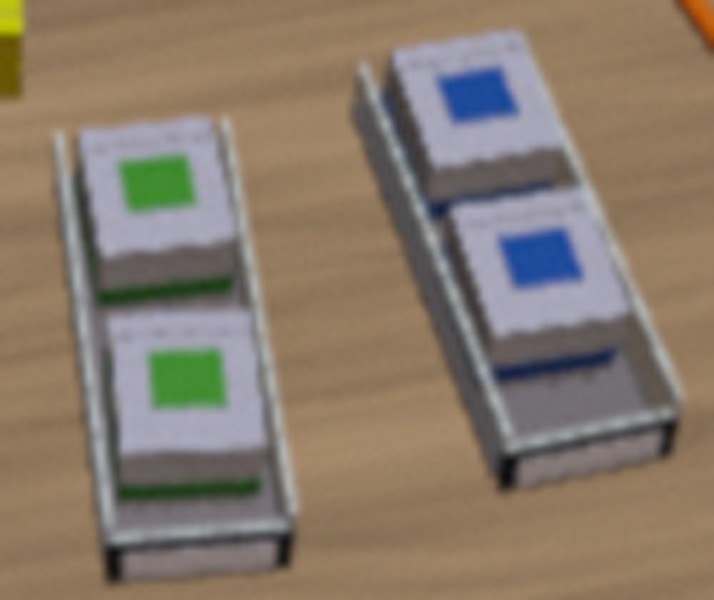

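```bash
cat > h.py <<'E'
import numpy as np,pickle
from scipy.optimize import least_squares
def proj(c,P):
    M=np.linalg.inv(c["world_from_camera"]);p=np.atleast_2d(P)@M[:3,:3].T+M[:3,3]
    return np.c_[c["fx"]*p[:,0]/p[:,2]+c["cx"],c["fy"]*p[:,1]/p[:,2]+c["cy"]]
def ray(c,uv,z):
    uv=np.atleast_2d(uv);M=c["world_from_camera"]
    d=np.c_[(uv[:,0]-c["cx"])/c["fx"],(uv[:,1]-c["cy"])/c["fy"],np.ones(len(uv))]@M[:3,:3].T
    return M[:3,3]+d*((z-M[2,3])/d[:,2])[:,None]
def cv(uv,s,o): return (np.array(uv,float)+.5)/s+np.array(o)-.5
def tf(p,L):
    c,s=np.cos(p[2]),np.sin(p[2]);L=np.array(L,float)
    return np.c_[p[0]+c*L[:,0]-s*L[:,1],p[1]+s*L[:,0]+c*L[:,1],L[:,2]]
E
python3 - <<'E'
from h import *
T=pickle.load(open("top0.pkl","rb"));S=pickle.load(open("scene0.pkl","rb"))
t=lambda uv:cv(uv,7.5,(158,138)); s=lambda uv:cv(uv,5.714,(260,150))
F,R=.003,-.215;w=.0415
Z=.04
tr={"blue":(t([(54,48),(60,573),(254,40),(263,568)]),[(F,w,Z),(R,w,Z),(F,-w,Z),(R,-w,Z)],s([(364,68),(510,448),(673,402)]),[(R,-w,Z),(F,-w,Z),(F,w,Z)]),
"green":(t([(508,3),(455,517),(709,10),(658,535)]),[(F,w,Z),(R,w,Z),(F,-w,Z),(R,-w,Z)],s([(60,135),(110,538),(290,520),(226,122)]),[(R,-w,Z),(F,-w,Z),(F,w,Z),(R,w,Z)])}
res={}
for k,(a,A,b,B) in tr.items():
    f=lambda p:np.r_[(proj(T,tf(p,A))-a).ravel(),(proj(S,tf(p,B))-b).ravel()]
    r=least_squares(f,[.55,.1,0],x_scale=[.1,.1,.1]);print(k,r.x.round(4),r.fun.reshape(-1,2).round(1).tolist());res[k]=r.x
st={"blue":(t([(151,212),(145,450)]),s([(541,258),(477,95)])),"green":(t([(588,131),(560,397)]),s([(188,378),(158,183)]))}
# top-face corners
co={"bf":t([(70,127),(233,128),(230,300),(68,299)]),"br":t([(68,363),(232,361),(229,540),(68,543)]),
"gf":t([(522,38),(678,52),(662,228),(498,208)]),"gr":t([(485,308),(648,312),(640,488),(476,488)])}
for k in st:
    p=res[k];R2=np.array([[np.cos(p[2]),np.sin(p[2])],[-np.sin(p[2]),np.cos(p[2])]])
    for n,cam,uv in (("top",T,st[k][0]),("scene",S,st[k][1])):
        q=ray(cam,uv,.062);print(k,n,"world",q[:,:2].round(4).tolist(),"tray",((q[:,:2]-p[:2])@R2.T).round(4).tolist())
for k,uv in co.items():
    p=res["blue" if k[0]=="b" else "green"];R2=np.array([[np.cos(p[2]),np.sin(p[2])],[-np.sin(p[2]),np.cos(p[2])]])
    q=ray(T,uv,.062)[:,:2];l=(q-p[:2])@R2.T;print(k,l.mean(0).round(4),"corners",l.round(4).tolist())
np.save("trays.npy",[res["green"],res["blue"]])
c=ray(T,cv([(382,350),(448,358),(440,432),(372,424)],3,(120,110)),.058);print("yellow",c.round(3)[:,:2].tolist())
c=ray(T,cv([(157,386),(217,416),(175,483),(113,453)],3,(120,110)),.05);print("pink",c.round(3)[:,:2].tolist())
E
```

```text
blue [0.6498 0.2635 0.0282] [[0.1, -0.8], [-0.1, -0.5], [0.0, -1.0], [0.0, -0.9], [-0.7, -0.8], [-0.7, -2.1], [0.8, -0.3]]
green [ 0.6646  0.0757 -0.1065] [[0.2, -2.4], [-0.5, -0.8], [0.1, -1.0], [-0.3, -0.6], [-0.7, -0.6], [-0.4, -1.8], [0.4, -1.4], [-0.6, -0.6]]
blue top world [[0.5754, 0.2581], [0.4795, 0.259]] tray [[-0.0745, -0.0033], [-0.1704, 0.0002]]
blue scene world [[0.5778, 0.2598], [0.4814, 0.2593]] tray [[-0.0721, -0.0017], [-0.1684, 0.0005]]
green top world [[0.6055, 0.0821], [0.4984, 0.0935]] tray [[-0.0595, 0.0001], [-0.1672, 0.0001]]
green scene world [[0.6077, 0.0831], [0.501, 0.0948]] tray [[-0.0574, 0.0013], [-0.1647, 0.0016]]
bf [-0.075 -0.003] corners [[-0.0383, 0.0292], [-0.0417, -0.037], [-0.1116, -0.0347], [-0.1084, 0.0306]]
br [-0.171  -0.0015] corners [[-0.1342, 0.0308], [-0.1362, -0.0351], [-0.2075, -0.0329], [-0.2061, 0.0314]]
gf [-0.0595 -0.0007] corners [[-0.024, 0.0306], [-0.0242, -0.0326], [-0.096, -0.0334], [-0.0939, 0.0328]]
gr [-0.1677 -0.0009] corners [[-0.1345, 0.0336], [-0.1301, -0.0313], [-0.2001, -0.0352], [-0.2062, 0.0294]]
yellow [[0.392, 0.05], [0.384, -0.014], [0.312, -0.005], [0.321, 0.061]]
pink [[0.359, 0.275], [0.329, 0.215], [0.264, 0.255], [0.294, 0.317]]
```

```bash
cat > plan.py <<'E'
from h import *
from rig import bot
from scipy.spatial.transform import Rotation as Ro
import sys
tr=np.load("trays.npy")
def plan(k,x,z,y=0.0):
    p=tr[k];s=bot.state();R0=Ro.from_rotvec(s["tcp_rot"])
    P=tf(p,[(x,y,z)])[0];c,q=np.cos(p[2]),np.sin(p[2])
    d=R0.inv().apply(P-s["tcp_pos"])
    print("clock",s["clock"].round(2),"tcp",s["tcp_pos"].round(4),"F",s["force"].round(2),"open",s["opening"].round(3),"q",s["qpos"].round(3))
    l=s["tcp_pos"][:2]-p[:2];print("tray-local tcp",(c*l[0]+q*l[1]).round(4),(-q*l[0]+c*l[1]).round(4))
    print("target",P.round(4),"shift mm",(d*1e3).round(1))
    for sg in (1,-1):
        Y=sg*np.array([-q,c,0]);X=np.array([0,0,-1.]);G=np.c_[X,Y,np.cross(X,Y)]
        print("turn",sg,np.degrees((R0.inv()*Ro.from_matrix(G)).as_rotvec()).round(1))
if __name__=="__main__": plan(int(sys.argv[1]),*map(float,sys.argv[2:]))
E
python3 plan.py 0 -.245 .20
```

```text
Traceback (most recent call last):
  File "plan.py", line 16, in <module>
    if __name__=="__main__": plan(int(sys.argv[1]),*map(float,sys.argv[2:]))
                             ~~~~^^^^^^^^^^^^^^^^^^^^^^^^^^^^^^^^^^^^^^^^^^^
  File "plan.py", line 10, in plan
    print("clock",s["clock"].round(2),"tcp",s["tcp_pos"].round(4),"F",s["force"].round(2),"open",s["opening"].round(3),"q",s["qpos"].round(3))
                  ^^^^^^^^^^^^^^^^
AttributeError: 'float' object has no attribute 'round'
```

```bash
sed -i 's/s\["clock"\].round(2)/round(float(s["clock"]),2)/; s/s\["opening"\].round(3)/round(float(s["opening"]),3)/' plan.py; python3 plan.py 0 -.245 .20
```

```text
clock 0.45 tcp [ 0.1854 -0.5178  0.2312] F [-0.04  0.53 -0.1 ] open 0.999 q [-1.361  0.326 -0.193  1.052  0.     1.437]
tray-local tcp -0.4135 -0.6411
target [0.421  0.1017 0.2   ] shift mm [  31.3 -503.9 -430.6]
turn 1 [-154.2   -0.    -0. ]
turn -1 [25.8 -0.   0. ]
```

>>> arm_command([
  {"hand":0.7,"dx":0,"dy":-50,"dz":0,"wx":0,"wy":0,"wz":0},
  {"hand":0.7},
  {"hand":0.7},
  {"hand":0.7},
  {"hand":0.7},
])

```text
validation failed for argument at $.mo...
```

My first call had dy in mm rather than m. It was refused and nothing moved. Here is the corrected call.

>>> arm_command([
  {"hand":0.7,"dx":0,"dy":-0.04,"dz":-0.034,"wx":-10,"wy":0,"wz":0},
  {"hand":0.7,"dx":0,"dy":-0.08,"dz":-0.068,"wx":-20,"wy":0,"wz":0},
  {"hand":0.7,"dx":0,"dy":-0.12,"dz":-0.102,"wx":-30,"wy":0,"wz":0},
  {"hand":0.7,"dx":0,"dy":-0.16,"dz":-0.136,"wx":-40,"wy":0,"wz":0},
  {"hand":0.7,"dx":0,"dy":-0.2,"dz":-0.17,"wx":-50,"wy":0,"wz":0},
])

```text
clock: 1.08
tcp_pos: [0.2784, -0.2707, 0.2314]
tcp_rot: [1.462, 1.023, -1.461]
force: [0.5, -0.8, 0.1]
opening: 0.296
```

```bash
python3 plan.py 0 -.245 .20
```

```text
clock 1.07 tcp [ 0.2784 -0.2707  0.2314] F [ 0.48 -0.78  0.05] open 0.296 q [-0.962  0.022 -0.568  0.98   0.     0.958]
tray-local tcp -0.3472 -0.3855
target [0.421  0.1017 0.2   ] shift mm [  31.4    6.5 -398.8]
turn 1 [-103.9    0.    -0. ]
turn -1 [76.1 -0.  -0. ]
```

>>> arm_command([
  {"hand":0.7,"dx":0,"dy":0,"dz":-0.04,"wx":-10.5,"wy":0,"wz":0},
  {"hand":0.7,"dx":0,"dy":0,"dz":-0.08,"wx":-21,"wy":0,"wz":0},
  {"hand":0.7,"dx":0,"dy":0,"dz":-0.12,"wx":-31.5,"wy":0,"wz":0},
  {"hand":0.7,"dx":0,"dy":0.003,"dz":-0.16,"wx":-42,"wy":0,"wz":0},
  {"hand":0.7,"dx":0,"dy":0.003,"dz":-0.2,"wx":-52,"wy":0,"wz":0},
])

```text
clock: 1.7
tcp_pos: [0.3503, -0.0827, 0.2317]
tcp_rot: [0.784, 1.423, -0.784]
force: [0.6, -0.7, 0.3]
opening: 0.297
```

```bash
python3 plan.py 0 -.245 .15
```

```text
clock 1.7 tcp [ 0.3503 -0.0827  0.2317] F [ 0.62 -0.74  0.26] open 0.297 q [-0.438 -0.036 -0.625  0.98  -0.     0.569]
tray-local tcp -0.2957 -0.1909
target [0.421  0.1017 0.15  ] shift mm [  81.7  158.3 -118.2]
turn 1 [-51.6   0.1  -0. ]
turn -1 [ 1.284e+02 -0.000e+00 -1.000e-01]
```

>>> arm_command([
  {"hand":0.7,"dx":0.015,"dy":0.032,"dz":-0.024,"wx":-10.5,"wy":0,"wz":0},
  {"hand":0.7,"dx":0.03,"dy":0.064,"dz":-0.048,"wx":-21,"wy":0,"wz":0},
  {"hand":0.7,"dx":0.045,"dy":0.096,"dz":-0.071,"wx":-31.5,"wy":0,"wz":0},
  {"hand":0.7,"dx":0.06,"dy":0.128,"dz":-0.095,"wx":-42,"wy":0,"wz":0},
  {"hand":0.7,"dx":0.08,"dy":0.158,"dz":-0.118,"wx":-51.6,"wy":0,"wz":0},
])

```text
clock: 2.33
tcp_pos: [0.4219, 0.1028, 0.1517]
tcp_rot: [0.078, 1.566, -0.079]
force: [-0.1, -0.5, 0.3]
opening: 0.303
```

```bash
python3 plan.py 0 -.245 .015
python3 - <<'E'
from rig import bot, vision, finder
import cv2,pickle
for n in ["scene","wrist"]:
    c=vision.capture(n);cv2.imwrite(f"pics/{n}1.png",c["frame"][:,:,::-1]);pickle.dump(c,open(f"{n}1.pkl","wb"))
E
```

```text
clock 2.33 tcp [0.4219 0.1028 0.1517] F [-0.09 -0.49  0.3 ] open 0.303 q [ 0.07   0.19  -0.602  0.776 -0.001  0.17 ]
tray-local tcp -0.2443 0.0012
target [0.421  0.1017 0.015 ] shift mm [136.7  -1.1  -1.2]
turn 1 [0.4 0.2 0. ]
turn -1 [-179.6   -0.     0.3]
```

```bash
sleep 1
```

```text
(no output)
```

View pics/wrist1.png

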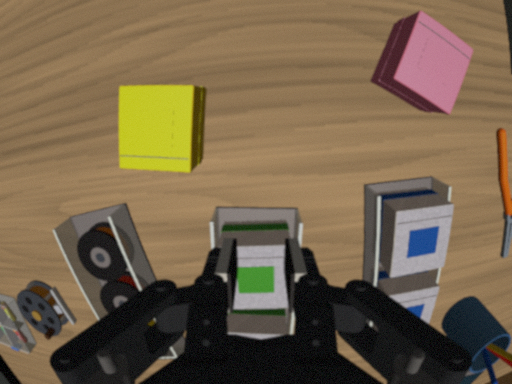

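View pics/scene1.png

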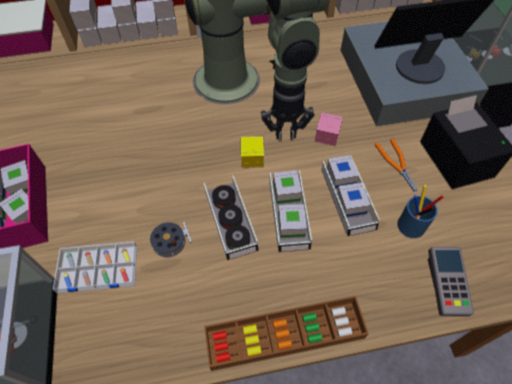

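>>> arm_command([
  {"hand":0.7,"dx":0.035,"dy":-0.001,"dz":0,"wx":0.4,"wy":0,"wz":0},
  {"hand":0.7,"dx":0.07,"dy":-0.001,"dz":-0.001,"wx":0.4,"wy":0,"wz":0},
  {"hand":0.7,"dx":0.105,"dy":-0.001,"dz":-0.001,"wx":0.4,"wy":0,"wz":0},
  {"hand":0.7,"dx":0.13,"dy":-0.001,"dz":-0.001,"wx":0.4,"wy":0,"wz":0},
  {"hand":0.7,"dx":0.135,"dy":-0.001,"dz":-0.001,"wx":0.4,"wy":0,"wz":0},
])

```text
clock: 3.05
tcp_pos: [0.4185, 0.1024, 0.0143]
tcp_rot: [0.085, 1.572, -0.086]
force: [-1.0, 0.2, -0.5]
opening: 0.302
```

```bash
python3 plan.py 0 -.175 .015
```

```text
clock 3.05 tcp [0.4185 0.1024 0.0143] F [-1.01  0.17 -0.46] open 0.302 q [ 0.069  0.409 -0.756  0.408 -0.     0.177]
tray-local tcp -0.2476 0.0004
target [0.4906 0.0943 0.015 ] shift mm [-0.9 -0.3 72.6]
turn 1 [-0.1 -0.1  0. ]
turn -1 [1.799e+02 1.000e-01 2.000e-01]
```

>>> arm_command([
  {"hand":0.7,"dx":0,"dy":0,"dz":0.008},
  {"hand":0.7,"dx":-0.001,"dy":0,"dz":0.016},
  {"hand":0.7,"dx":-0.001,"dy":0,"dz":0.024},
  {"hand":0.7,"dx":-0.001,"dy":0,"dz":0.03},
  {"hand":0.7,"dx":-0.001,"dy":0,"dz":0.036},
])

```text
validation failed for argument at $.mo...
```

>>> arm_command([
  {"hand":0.7,"dz":0.005},
  {"hand":0.7,"dz":0.01},
  {"hand":0.7,"dz":0.015},
  {"hand":0.7,"dz":0.02},
  {"hand":0.7,"dz":0.025},
])

```text
validation failed for argument at $.mo...
```

```bash
python3 plan.py 0 -.155 .015;python3 - <<'E'
from rig import bot, vision, finder
import cv2,pickle
for n in ["scene","top"]:
    c=vision.capture(n);a=c["frame"][:,:,::-1]
    a=a[130:255,240:390] if n=="scene" else a[120:240,150:300]
    cv2.imwrite(f"pics/{n}2.png",cv2.resize(a,None,fx=4.5,fy=4.5,interpolation=cv2.INTER_CUBIC));pickle.dump(c,open(f"{n}2.pkl","wb"))
E
```

```text
clock 3.05 tcp [0.4185 0.1024 0.0143] F [-1.01  0.17 -0.46] open 0.302 q [ 0.069  0.409 -0.756  0.408 -0.     0.177]
tray-local tcp -0.2476 0.0004
target [0.5105 0.0922 0.015 ] shift mm [-0.9 -0.2 92.6]
turn 1 [-0.1 -0.1  0. ]
turn -1 [1.799e+02 1.000e-01 2.000e-01]
```

```bash
sleep 1
```

```text
(no output)
```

View pics/top2.png

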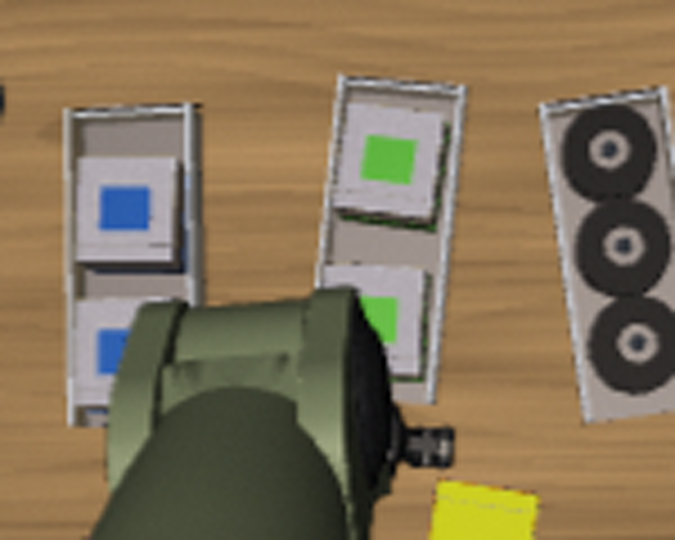

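View pics/scene2.png

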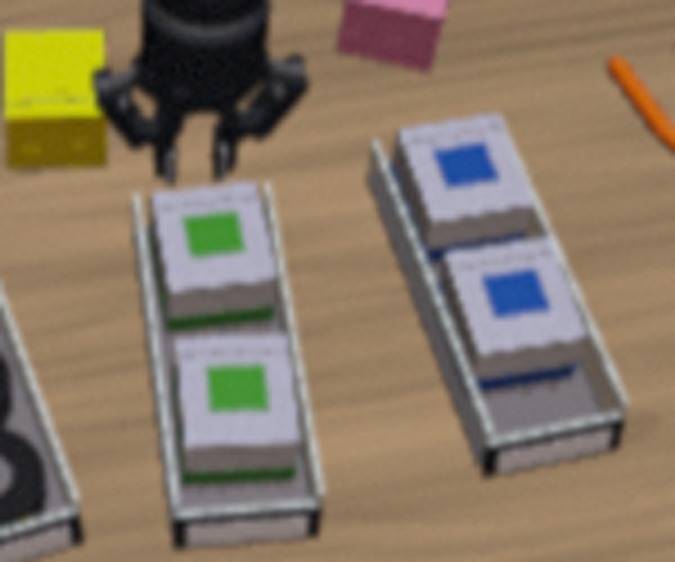

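The moves were refused because every row needs all seven keys. The picture shows the fingers just behind the green rear carton (scene crop about 165–225, 170), clear of it and of the walls.

>>> arm_command([
  {"hand":0.7,"dx":0,"dy":0,"dz":0.008,"wx":0,"wy":0,"wz":0},
  {"hand":0.7,"dx":-0.001,"dy":0,"dz":0.016,"wx":0,"wy":0,"wz":0},
  {"hand":0.7,"dx":-0.001,"dy":0,"dz":0.024,"wx":0,"wy":0,"wz":0},
  {"hand":0.7,"dx":-0.001,"dy":0,"dz":0.03,"wx":0,"wy":0,"wz":0},
  {"hand":0.7,"dx":-0.001,"dy":0,"dz":0.036,"wx":0,"wy":0,"wz":0},
])

```text
clock: 3.78
tcp_pos: [0.4552, 0.0989, 0.0163]
tcp_rot: [0.085, 1.571, -0.085]
force: [-2.5, 0.9, 2.3]
opening: 0.302
```

>>> arm_command([
  {"hand":0.7,"dx":0,"dy":0,"dz":0.005,"wx":0,"wy":0,"wz":0},
  {"hand":0.7,"dx":0,"dy":0,"dz":0.01,"wx":0,"wy":0,"wz":0},
  {"hand":0.7,"dx":0,"dy":0,"dz":0.015,"wx":0,"wy":0,"wz":0},
  {"hand":0.7,"dx":0,"dy":0,"dz":0.02,"wx":0,"wy":0,"wz":0},
  {"hand":0.7,"dx":0,"dy":0,"dz":0.025,"wx":0,"wy":0,"wz":0},
])

```text
clock: 4.4
tcp_pos: [0.4804, 0.0961, 0.0162]
tcp_rot: [0.085, 1.571, -0.085]
force: [-1.7, 0.0, 0.2]
opening: 0.297
```

```bash
cat > look.py <<'E'
from rig import vision
import cv2,pickle,sys
t=sys.argv[1]
for n in ["scene","top"]:
    c=vision.capture(n);a=c["frame"][:,:,::-1]
    a=a[130:255,240:390] if n=="scene" else a[120:240,150:300]
    cv2.imwrite(f"pics/{n}{t}.png",cv2.resize(a,None,fx=4.5,fy=4.5,interpolation=cv2.INTER_CUBIC));pickle.dump(c,open(f"{n}{t}.pkl","wb"))
E
python3 plan.py 0 -.155 .015;python3 look.py 3
```

```text
clock 4.4 tcp [0.4804 0.0961 0.0162] F [-1.74  0.01  0.23] open 0.297 q [ 0.047  0.483 -0.606  0.484  0.     0.154]
tray-local tcp -0.1854 0.0007
target [0.5105 0.0922 0.015 ] shift mm [ 1.1 -0.7 30.4]
turn 1 [-0.1 -0.1  0. ]
turn -1 [1.799e+02 0.000e+00 1.000e-01]
```

```bash
sleep 1
```

```text
(no output)
```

View pics/scene3.png

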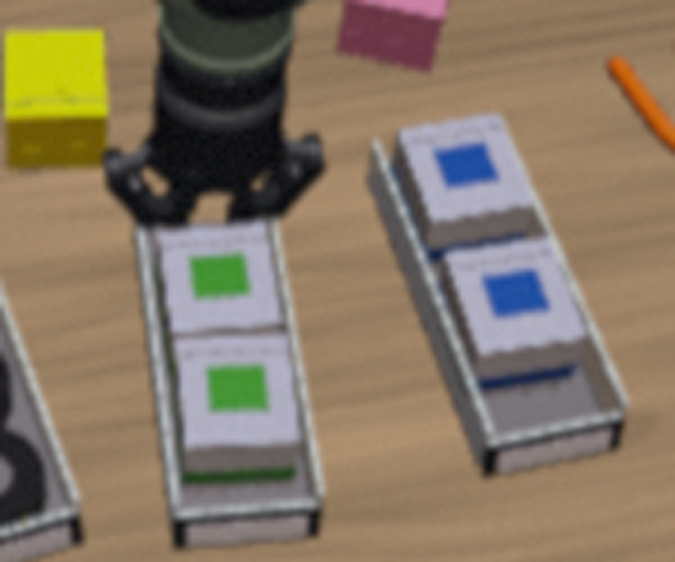

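>>> arm_command([
  {"hand":0.7,"dx":0,"dy":0,"dz":0.003,"wx":0,"wy":0,"wz":0},
  {"hand":0.7,"dx":0,"dy":0,"dz":0.006,"wx":0,"wy":0,"wz":0},
  {"hand":0.7,"dx":0,"dy":0,"dz":0.009,"wx":0,"wy":0,"wz":0},
  {"hand":0.7,"dx":0,"dy":0,"dz":0.012,"wx":0,"wy":0,"wz":0},
  {"hand":0.7,"dx":0,"dy":0,"dz":0.015,"wx":0,"wy":0,"wz":0},
])

```text
clock: 5.12
tcp_pos: [0.4961, 0.0944, 0.0163]
tcp_rot: [0.085, 1.57, -0.085]
force: [-2.2, 0.1, -0.2]
opening: 0.296
```

```bash
python3 plan.py 0 -.155 .015;python3 look.py 4
```

```text
clock 5.12 tcp [0.4961 0.0944 0.0163] F [-2.24  0.13 -0.21] open 0.296 q [ 0.042  0.502 -0.567  0.502  0.     0.15 ]
tray-local tcp -0.1695 0.0007
target [0.5105 0.0922 0.015 ] shift mm [ 1.2 -0.7 14.5]
turn 1 [-0.1 -0.   0. ]
turn -1 [179.9   0.    0. ]
```

```bash
sleep 1
```

```text
(no output)
```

View pics/scene4.png

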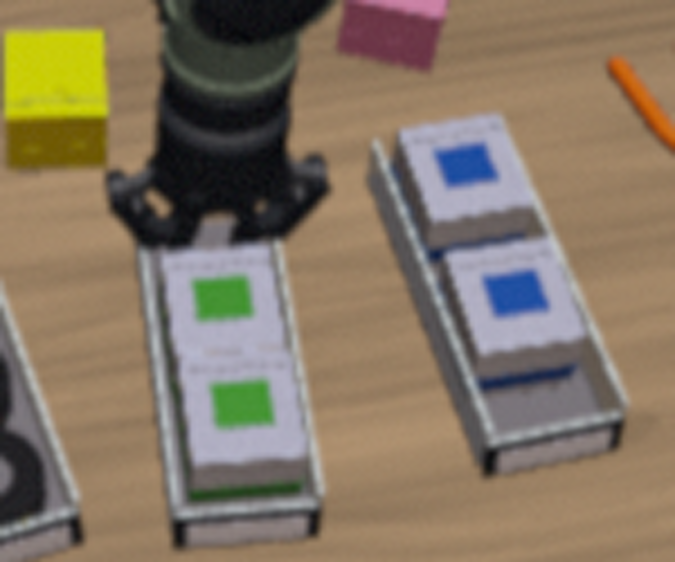

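View pics/top4.png

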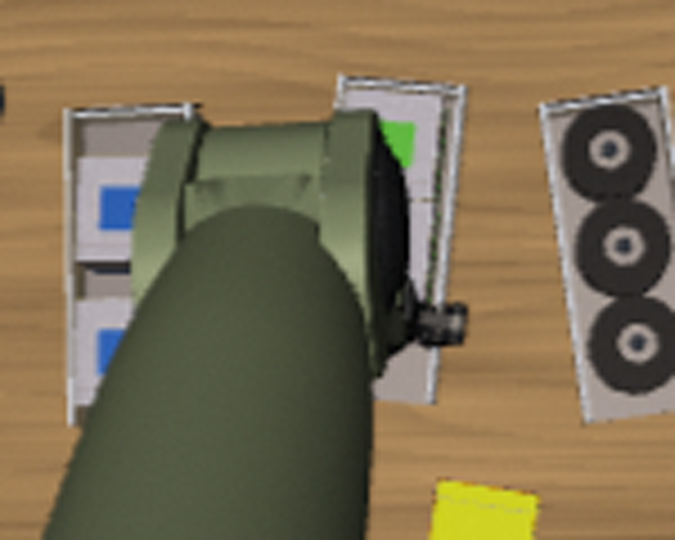

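>>> arm_command([
  {"hand":0.7,"dx":0,"dy":0,"dz":0.0015,"wx":0,"wy":0,"wz":0},
  {"hand":0.7,"dx":0,"dy":0,"dz":0.003,"wx":0,"wy":0,"wz":0},
  {"hand":0.7,"dx":0,"dy":0,"dz":0.004,"wx":0,"wy":0,"wz":0},
  {"hand":0.7,"dx":0,"dy":0,"dz":0.005,"wx":0,"wy":0,"wz":0},
  {"hand":0.7,"dx":0,"dy":0,"dz":0.006,"wx":0,"wy":0,"wz":0},
])

```text
clock: 5.85
tcp_pos: [0.5027, 0.0938, 0.0163]
tcp_rot: [0.085, 1.569, -0.085]
force: [-1.9, -0.1, -0.6]
opening: 0.301
```

```bash
python3 plan.py 0 -.155 .015;python3 look.py 5
```

```text
clock 5.85 tcp [0.5027 0.0938 0.0163] F [-1.88 -0.14 -0.6 ] open 0.301 q [ 0.04   0.51  -0.552  0.509 -0.     0.148]
tray-local tcp -0.1629 0.0008
target [0.5105 0.0922 0.015 ] shift mm [ 1.3 -0.7  7.9]
turn 1 [-0.1  0.  -0. ]
turn -1 [179.9  -0.   -0. ]
```

```bash
sleep 1
```

```text
(no output)
```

View pics/scene5.png

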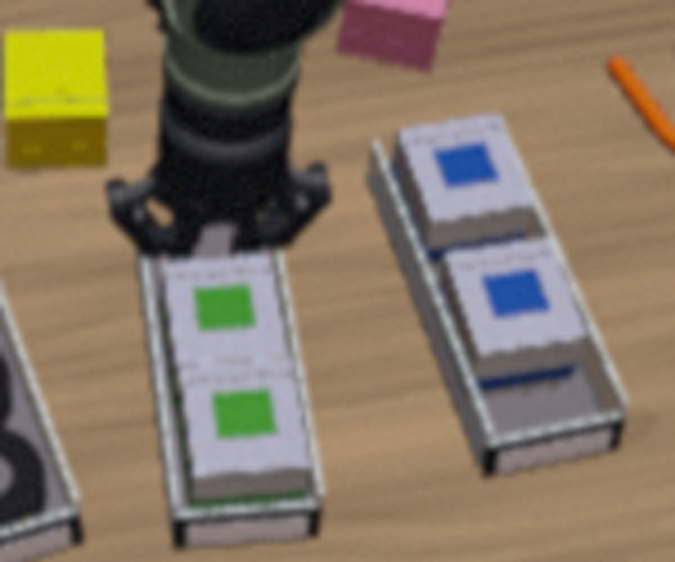

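>>> arm_command([
  {"hand":0.7,"dx":0,"dy":0,"dz":0.001,"wx":0,"wy":0,"wz":0},
  {"hand":0.7,"dx":0,"dy":0,"dz":0.002,"wx":0,"wy":0,"wz":0},
  {"hand":0.7,"dx":0,"dy":0,"dz":0.003,"wx":0,"wy":0,"wz":0},
  {"hand":0.7,"dx":0,"dy":0,"dz":0.004,"wx":0,"wy":0,"wz":0},
  {"hand":0.7,"dx":0,"dy":0,"dz":0.004,"wx":0,"wy":0,"wz":0},
])

```text
clock: 6.58
tcp_pos: [0.5072, 0.0933, 0.0164]
tcp_rot: [0.085, 1.568, -0.085]
force: [-1.7, -0.4, -1.1]
opening: 0.3
```

```bash
python3 plan.py 0 -.155 .015
```

```text
clock 6.58 tcp [0.5072 0.0933 0.0164] F [-1.68 -0.44 -1.07] open 0.3 q [ 0.039  0.515 -0.541  0.514 -0.     0.147]
tray-local tcp -0.1584 0.0007
target [0.5105 0.0922 0.015 ] shift mm [ 1.4 -0.7  3.4]
turn 1 [-0.1  0.1 -0. ]
turn -1 [ 1.799e+02 -0.000e+00 -1.000e-01]
```

>>> arm_command([
  {"hand":0.7,"dx":0,"dy":0,"dz":0.001,"wx":0,"wy":0,"wz":0},
  {"hand":0.7,"dx":0,"dy":0,"dz":0.002,"wx":0,"wy":0,"wz":0},
  {"hand":0.7,"dx":0,"dy":0,"dz":0.002,"wx":0,"wy":0,"wz":0},
  {"hand":0.7,"dx":0,"dy":0,"dz":0.003,"wx":0,"wy":0,"wz":0},
  {"hand":0.7,"dx":0,"dy":0,"dz":0.003,"wx":0,"wy":0,"wz":0},
])

```text
clock: 7.2
tcp_pos: [0.5076, 0.0932, 0.0159]
tcp_rot: [0.085, 1.572, -0.085]
force: [-7.6, 0.8, 3.3]
opening: 0.3
```

```bash
python3 plan.py 0 -.155 .015;python3 look.py 6
```

```text
clock 7.2 tcp [0.5076 0.0932 0.0159] F [-7.63  0.75  3.3 ] open 0.3 q [ 0.038  0.519 -0.535  0.52   0.001  0.146]
tray-local tcp -0.158 0.0007
target [0.5105 0.0922 0.015 ] shift mm [ 0.9 -0.7  3. ]
turn 1 [-0.1 -0.2 -0. ]
turn -1 [179.9  -0.    0.3]
```

```bash
sleep 1
```

```text
(no output)
```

View pics/scene6.png

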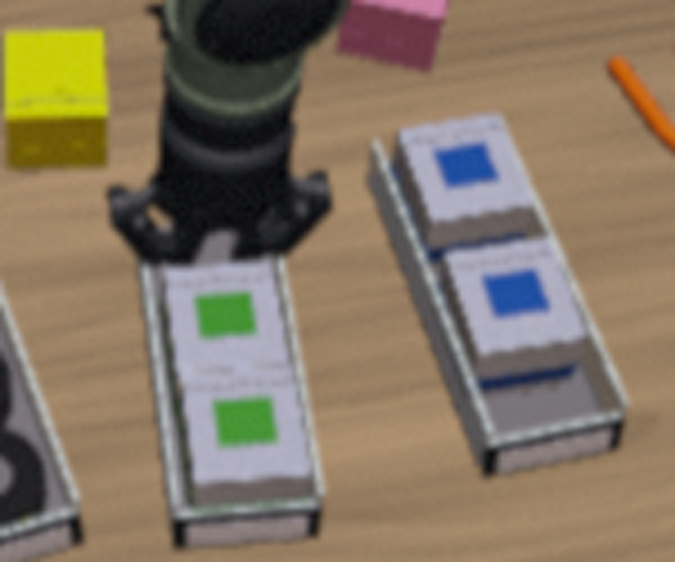

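The force jumped to 7.6 N with no advance, so the row is on the lip. I'll press slightly more to square it, then back off.

>>> arm_command([
  {"hand":0.7,"dx":0,"dy":0,"dz":0.003,"wx":0,"wy":0,"wz":0},
  {"hand":0.7,"dx":0,"dy":0,"dz":0.004,"wx":0,"wy":0,"wz":0},
  {"hand":0.7,"dx":0,"dy":0,"dz":0.004,"wx":0,"wy":0,"wz":0},
  {"hand":0.7,"dx":0,"dy":0,"dz":0.004,"wx":0,"wy":0,"wz":0},
  {"hand":0.7,"dx":0,"dy":0,"dz":0.004,"wx":0,"wy":0,"wz":0},
])

```text
clock: 7.92
tcp_pos: [0.5073, 0.0931, 0.0151]
tcp_rot: [0.085, 1.58, -0.084]
force: [-9.0, 1.7, 4.0]
opening: 0.297
```

```bash
python3 plan.py 0 -.245 .015
```

```text
clock 7.92 tcp [0.5073 0.0931 0.0151] F [-9.04  1.7   3.99] open 0.297 q [ 0.038  0.524 -0.529  0.529  0.001  0.145]
tray-local tcp -0.1583 0.0006
target [0.421  0.1017 0.015 ] shift mm [  1.   -0.7 -86.7]
turn 1 [-0.1 -0.6  0. ]
turn -1 [179.9   0.    1. ]
```

Firm stop. I'll retreat straight back and then lift.

>>> arm_command([
  {"hand":0.7,"dx":0,"dy":0,"dz":-0.005,"wx":0,"wy":-0.6,"wz":0},
  {"hand":0.7,"dx":0,"dy":0,"dz":-0.02,"wx":0,"wy":-0.6,"wz":0},
  {"hand":0.7,"dx":-0.001,"dy":0,"dz":-0.045,"wx":0,"wy":-0.6,"wz":0},
  {"hand":0.7,"dx":-0.001,"dy":0,"dz":-0.07,"wx":0,"wy":-0.6,"wz":0},
  {"hand":0.7,"dx":-0.001,"dy":0,"dz":-0.09,"wx":0,"wy":-0.6,"wz":0},
])

```text
clock: 8.55
tcp_pos: [0.4181, 0.1029, 0.0174]
tcp_rot: [0.084, 1.567, -0.085]
force: [0.1, -0.5, 1.5]
opening: 0.298
```

>>> arm_command([
  {"hand":0.7,"dx":-0.03,"dy":0,"dz":0,"wx":0,"wy":0,"wz":0},
  {"hand":0.7,"dx":-0.07,"dy":0,"dz":0,"wx":0,"wy":0,"wz":0},
  {"hand":0.7,"dx":-0.11,"dy":0,"dz":0,"wx":0,"wy":0,"wz":0},
  {"hand":0.7,"dx":-0.15,"dy":0.0,"dz":0,"wx":0,"wy":0,"wz":0},
  {"hand":0.7,"dx":-0.16,"dy":0,"dz":0,"wx":0,"wy":0,"wz":0},
])

```text
clock: 9.18
tcp_pos: [0.4205, 0.103, 0.1804]
tcp_rot: [0.085, 1.56, -0.084]
force: [0.3, -0.4, -0.5]
opening: 0.303
```

```bash
python3 plan.py 1 -.25 .17;python3 look.py 7
```

```text
clock 9.18 tcp [0.4205 0.103  0.1804] F [ 0.28 -0.36 -0.53] open 0.303 q [ 0.07   0.15  -0.568  0.844 -0.001  0.177]
tray-local tcp -0.2337 -0.154
target [0.3999 0.2565 0.17  ] shift mm [ 10.2 150.4 -37. ]
turn 1 [-7.8  0.6 -0. ]
turn -1 [172.2  -0.   -0.8]
```

```bash
sleep 1
```

```text
(no output)
```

View pics/scene7.png

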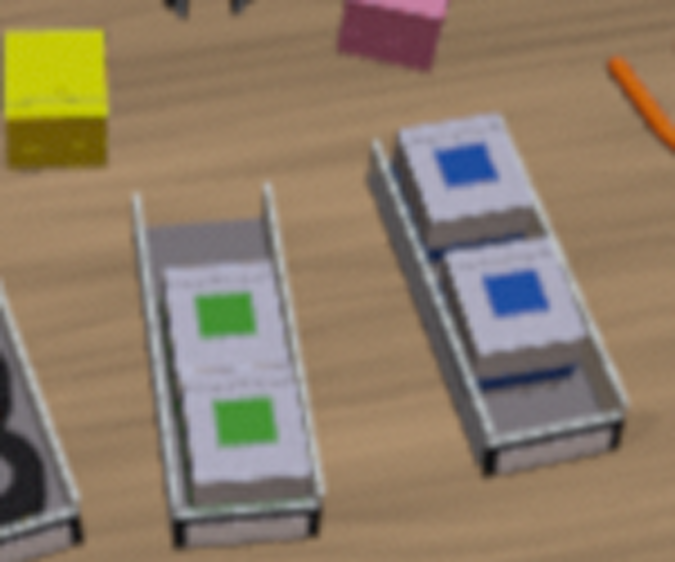

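View pics/top7.png

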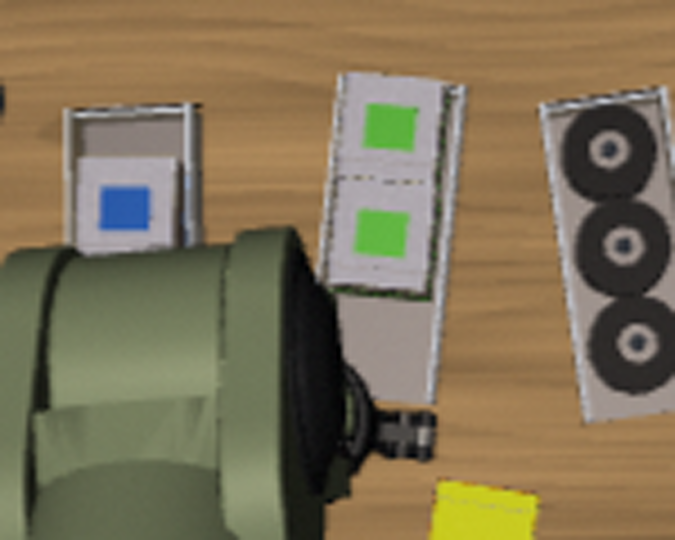

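>>> arm_command([
  {"hand":0.7,"dx":0,"dy":0.03,"dz":-0.007,"wx":-2,"wy":0,"wz":0},
  {"hand":0.7,"dx":0,"dy":0.07,"dz":-0.016,"wx":-4,"wy":0,"wz":0},
  {"hand":0.7,"dx":0,"dy":0.11,"dz":-0.026,"wx":-6,"wy":0.3,"wz":0},
  {"hand":0.7,"dx":0.01,"dy":0.145,"dz":-0.036,"wx":-7.8,"wy":0.6,"wz":0},
  {"hand":0.7,"dx":0.03,"dy":0.15,"dz":-0.037,"wx":-7.8,"wy":0.6,"wz":0},
])

```text
clock: 9.9
tcp_pos: [0.3983, 0.2579, 0.1468]
tcp_rot: [-0.025, 1.575, 0.026]
force: [0.4, 0.4, -0.6]
opening: 0.297
```

```bash
python3 plan.py 1 -.25 .016
python3 - <<'E'
from rig import vision
import cv2
c=vision.capture("wrist");cv2.imwrite("pics/wrist8.png",c["frame"][:,:,::-1])
E
```

```text
clock 9.9 tcp [0.3983 0.2579 0.1468] F [ 0.45  0.43 -0.64] open 0.297 q [ 0.418  0.271 -0.507  0.797  0.002  0.386]
tray-local tcp -0.2516 0.0015
target [0.3999 0.2565 0.016 ] shift mm [130.8  -1.6   2.1]
turn 1 [ 0.2 -0.2 -0. ]
turn -1 [-1.798e+02  1.000e-01 -4.000e-01]
```

```bash
sleep 1
```

```text
(no output)
```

View pics/wrist8.png

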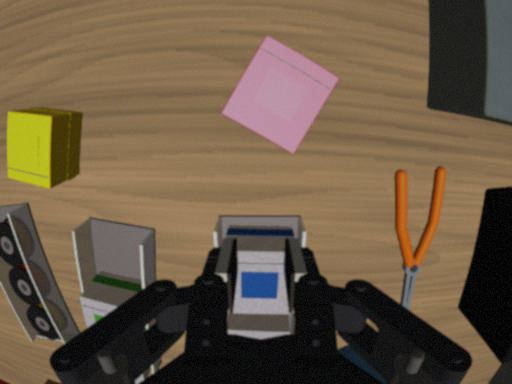

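>>> arm_command([
  {"hand":0.7,"dx":0.035,"dy":-0.001,"dz":0,"wx":0.2,"wy":0,"wz":0},
  {"hand":0.7,"dx":0.07,"dy":-0.0015,"dz":0.001,"wx":0.2,"wy":0,"wz":0},
  {"hand":0.7,"dx":0.1,"dy":-0.0015,"dz":0.001,"wx":0.2,"wy":0,"wz":0},
  {"hand":0.7,"dx":0.125,"dy":-0.0015,"dz":0.001,"wx":0.2,"wy":0,"wz":0},
  {"hand":0.7,"dx":0.13,"dy":-0.0015,"dz":0.001,"wx":0.2,"wy":0,"wz":0},
])

```text
clock: 10.58
tcp_pos: [0.3943, 0.2538, 0.0119]
tcp_rot: [-0.024, 1.584, 0.019]
force: [-0.8, -0.5, -0.4]
opening: 0.299
```

```bash
python3 plan.py 1 -.185 .016
```

```text
clock 10.57 tcp [0.3943 0.2538 0.0119] F [-0.85 -0.5  -0.37] open 0.299 q [ 0.413  0.469 -0.651  0.465  0.002  0.386]
tray-local tcp -0.2556 -0.0026
target [0.4649 0.2583 0.016 ] shift mm [-5.   2.6 70.6]
turn 1 [-0.1 -0.8  0.2]
turn -1 [179.9   0.3   1.2]
```

>>> arm_command([
  {"hand":0.7,"dx":-0.003,"dy":0.0025,"dz":0.005,"wx":0,"wy":-0.8,"wz":0.2},
  {"hand":0.7,"dx":-0.005,"dy":0.0025,"dz":0.014,"wx":0,"wy":-0.8,"wz":0.2},
  {"hand":0.7,"dx":-0.005,"dy":0.0025,"dz":0.023,"wx":0,"wy":-0.8,"wz":0.2},
  {"hand":0.7,"dx":-0.005,"dy":0.0025,"dz":0.03,"wx":0,"wy":-0.8,"wz":0.2},
  {"hand":0.7,"dx":-0.005,"dy":0.0025,"dz":0.036,"wx":0,"wy":-0.8,"wz":0.2},
])

```text
clock: 11.2
tcp_pos: [0.4311, 0.2573, 0.0167]
tcp_rot: [-0.02, 1.569, 0.021]
force: [-2.2, -0.2, 1.3]
opening: 0.301
```

>>> arm_command([
  {"hand":0.7,"dx":0,"dy":0,"dz":0.005,"wx":0,"wy":0,"wz":0},
  {"hand":0.7,"dx":0,"dy":0,"dz":0.01,"wx":0,"wy":0,"wz":0},
  {"hand":0.7,"dx":0,"dy":0,"dz":0.015,"wx":0,"wy":0,"wz":0},
  {"hand":0.7,"dx":0,"dy":0,"dz":0.02,"wx":0,"wy":0,"wz":0},
  {"hand":0.7,"dx":0,"dy":0,"dz":0.025,"wx":0,"wy":0,"wz":0},
])

```text
clock: 11.82
tcp_pos: [0.4561, 0.258, 0.0166]
tcp_rot: [-0.021, 1.57, 0.021]
force: [-2.3, 0.8, 0.3]
opening: 0.298
```

```bash
python3 plan.py 1 -.158 .016;python3 look.py 9
```

```text
clock 11.82 tcp [0.4561 0.258  0.0166] F [-2.33  0.78  0.25] open 0.298 q [ 0.374  0.526 -0.518  0.526  0.     0.347]
tray-local tcp -0.1938 -0.0001
target [0.4918 0.2591 0.016 ] shift mm [ 0.6  0.2 35.8]
turn 1 [-0.1  0.  -0. ]
turn -1 [ 1.799e+02 -0.000e+00 -1.000e-01]
```

```bash
sleep 1
```

```text
(no output)
```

View pics/scene9.png

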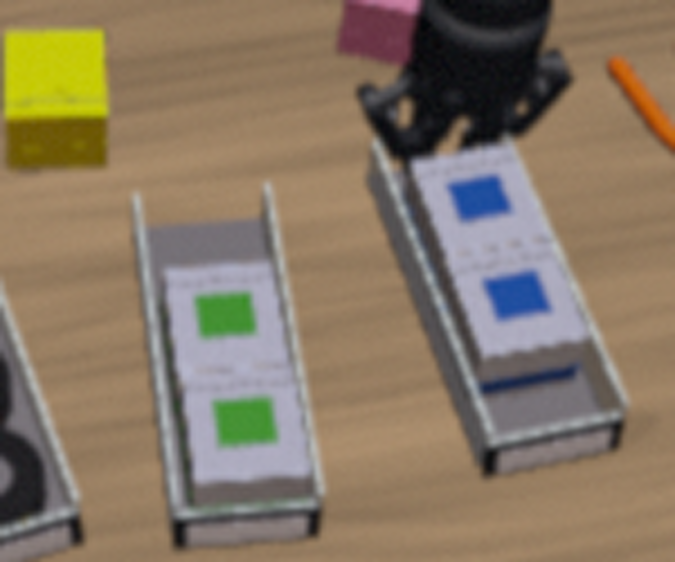

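>>> arm_command([
  {"hand":0.7,"dx":0,"dy":0,"dz":0.005,"wx":0,"wy":0,"wz":0},
  {"hand":0.7,"dx":0,"dy":0,"dz":0.01,"wx":0,"wy":0,"wz":0},
  {"hand":0.7,"dx":0,"dy":0,"dz":0.015,"wx":0,"wy":0,"wz":0},
  {"hand":0.7,"dx":0,"dy":0,"dz":0.02,"wx":0,"wy":0,"wz":0},
  {"hand":0.7,"dx":0,"dy":0,"dz":0.024,"wx":0,"wy":0,"wz":0},
])

```text
clock: 12.55
tcp_pos: [0.4812, 0.2587, 0.0167]
tcp_rot: [-0.02, 1.569, 0.021]
force: [-2.0, 0.3, -1.0]
opening: 0.302
```

>>> arm_command([
  {"hand":0.7,"dx":0,"dy":0,"dz":0.0015,"wx":0,"wy":0,"wz":0},
  {"hand":0.7,"dx":0,"dy":0,"dz":0.003,"wx":0,"wy":0,"wz":0},
  {"hand":0.7,"dx":0,"dy":0,"dz":0.004,"wx":0,"wy":0,"wz":0},
  {"hand":0.7,"dx":0,"dy":0,"dz":0.005,"wx":0,"wy":0,"wz":0},
  {"hand":0.7,"dx":0,"dy":0,"dz":0.006,"wx":0,"wy":0,"wz":0},
])

```text
clock: 13.18
tcp_pos: [0.4872, 0.2588, 0.0167]
tcp_rot: [-0.02, 1.569, 0.021]
force: [-2.5, -1.2, -0.4]
opening: 0.3
```

```bash
python3 plan.py 1 -.158 .016;python3 look.py 10
```

```text
clock 13.18 tcp [0.4872 0.2588 0.0167] F [-2.48 -1.16 -0.41] open 0.3 q [ 0.354  0.563 -0.444  0.562 -0.     0.328]
tray-local tcp -0.1627 -0.0002
target [0.4918 0.2591 0.016 ] shift mm [0.7 0.2 4.6]
turn 1 [-0.1  0.1 -0. ]
turn -1 [ 1.799e+02 -1.000e-01 -2.000e-01]
```

```bash
sleep 1
```

```text
(no output)
```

View pics/scene10.png

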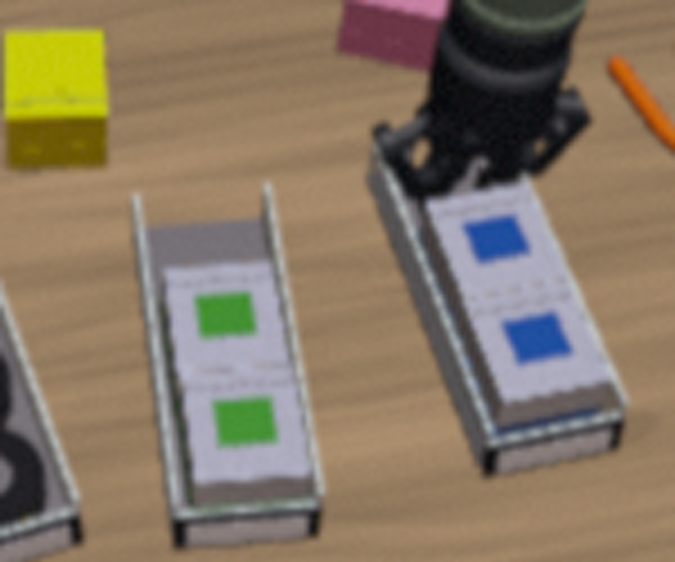

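>>> arm_command([
  {"hand":0.7,"dx":0,"dy":0,"dz":0.001,"wx":0,"wy":0,"wz":0},
  {"hand":0.7,"dx":0,"dy":0,"dz":0.002,"wx":0,"wy":0,"wz":0},
  {"hand":0.7,"dx":0,"dy":0,"dz":0.003,"wx":0,"wy":0,"wz":0},
  {"hand":0.7,"dx":0,"dy":0,"dz":0.004,"wx":0,"wy":0,"wz":0},
  {"hand":0.7,"dx":0,"dy":0,"dz":0.004,"wx":0,"wy":0,"wz":0},
])

```text
clock: 13.9
tcp_pos: [0.4917, 0.2589, 0.0168]
tcp_rot: [-0.02, 1.568, 0.021]
force: [-1.4, 0.6, -1.0]
opening: 0.302
```

>>> arm_command([
  {"hand":0.7,"dx":0,"dy":0,"dz":0.001,"wx":0,"wy":0,"wz":0},
  {"hand":0.7,"dx":0,"dy":0,"dz":0.002,"wx":0,"wy":0,"wz":0},
  {"hand":0.7,"dx":0,"dy":0,"dz":0.002,"wx":0,"wy":0,"wz":0},
  {"hand":0.7,"dx":0,"dy":0,"dz":0.003,"wx":0,"wy":0,"wz":0},
  {"hand":0.7,"dx":0,"dy":0,"dz":0.003,"wx":0,"wy":0,"wz":0},
])

```text
clock: 14.52
tcp_pos: [0.4921, 0.2588, 0.0164]
tcp_rot: [-0.021, 1.573, 0.021]
force: [-8.3, -0.3, 3.5]
opening: 0.298
```

```bash
python3 plan.py 1 -.158 .016;python3 look.py 11
```

```text
clock 14.53 tcp [0.4921 0.2588 0.0164] F [-8.3  -0.32  3.54] open 0.298 q [ 0.351  0.571 -0.429  0.573  0.001  0.324]
tray-local tcp -0.1578 -0.0003
target [0.4918 0.2591 0.016 ] shift mm [ 0.4  0.3 -0.2]
turn 1 [-0.1 -0.1 -0. ]
turn -1 [179.9  -0.    0.2]
```

```bash
sleep 1
```

```text
(no output)
```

View pics/scene11.png

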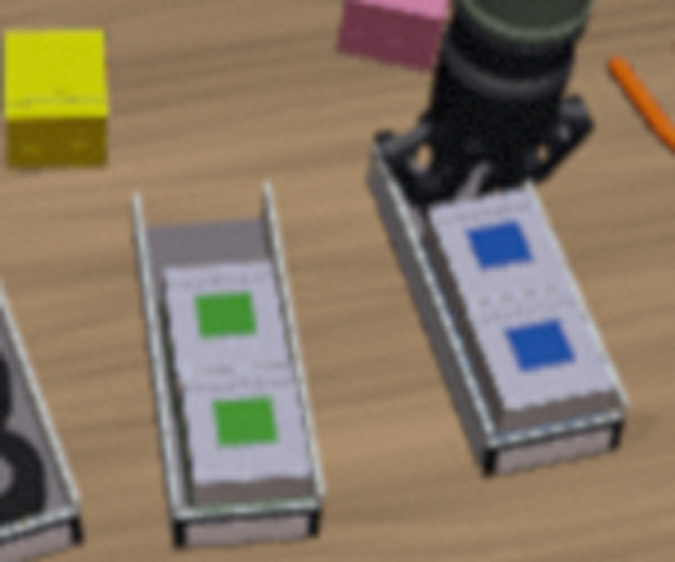

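The blue row stopped at the same tray-local place as the green one (-0.158 m). Same finish as before: press lightly, retreat, lift.

>>> arm_command([
  {"hand":0.7,"dx":0,"dy":0,"dz":0.003,"wx":0,"wy":0,"wz":0},
  {"hand":0.7,"dx":0,"dy":0,"dz":0.004,"wx":0,"wy":0,"wz":0},
  {"hand":0.7,"dx":0,"dy":0,"dz":0.004,"wx":0,"wy":0,"wz":0},
  {"hand":0.7,"dx":0,"dy":0,"dz":0.004,"wx":0,"wy":0,"wz":0},
  {"hand":0.7,"dx":0,"dy":0,"dz":0.004,"wx":0,"wy":0,"wz":0},
])

```text
clock: 15.25
tcp_pos: [0.4918, 0.2584, 0.0156]
tcp_rot: [-0.022, 1.58, 0.022]
force: [-10.5, -0.2, 4.1]
opening: 0.3
```

>>> arm_command([
  {"hand":0.7,"dx":0,"dy":0,"dz":-0.005,"wx":0,"wy":-0.6,"wz":0},
  {"hand":0.7,"dx":0,"dy":0,"dz":-0.02,"wx":0,"wy":-0.6,"wz":0},
  {"hand":0.7,"dx":-0.001,"dy":0,"dz":-0.045,"wx":0,"wy":-0.6,"wz":0},
  {"hand":0.7,"dx":-0.001,"dy":0,"dz":-0.07,"wx":0,"wy":-0.6,"wz":0},
  {"hand":0.7,"dx":-0.001,"dy":0,"dz":-0.09,"wx":0,"wy":-0.6,"wz":0},
])

```text
clock: 15.88
tcp_pos: [0.4008, 0.2559, 0.0178]
tcp_rot: [-0.022, 1.569, 0.022]
force: [-0.7, -0.4, 0.1]
opening: 0.298
```

>>> arm_command([
  {"hand":0.7,"dx":-0.03,"dy":0,"dz":0,"wx":0,"wy":0,"wz":0},
  {"hand":0.7,"dx":-0.08,"dy":0,"dz":0,"wx":0,"wy":0,"wz":0},
  {"hand":0.7,"dx":-0.13,"dy":0,"dz":0,"wx":0,"wy":0,"wz":0},
  {"hand":0.7,"dx":-0.18,"dy":0.0,"dz":-0.01,"wx":0,"wy":0,"wz":0},
  {"hand":0.7,"dx":-0.21,"dy":0,"dz":-0.02,"wx":0,"wy":0,"wz":0},
])

```text
clock: 16.5
tcp_pos: [0.381, 0.2558, 0.2306]
tcp_rot: [-0.02, 1.564, 0.023]
force: [0.7, 0.1, 0.0]
opening: 0.297
```

>>> arm_command([
  {"hand":0.7,"dx":0,"dy":-0.06,"dz":0,"wx":0,"wy":0,"wz":0},
  {"hand":0.7,"dx":0,"dy":-0.12,"dz":0,"wx":0,"wy":0,"wz":0},
  {"hand":0.7,"dx":0,"dy":-0.18,"dz":0,"wx":0,"wy":0,"wz":0},
  {"hand":0.7,"dx":0,"dy":-0.24,"dz":0,"wx":0,"wy":0,"wz":0},
  {"hand":0.7,"dx":0,"dy":-0.3,"dz":0,"wx":0,"wy":0,"wz":0},
])

```text
clock: 17.12
tcp_pos: [0.3892, -0.0459, 0.2305]
tcp_rot: [-0.021, 1.562, 0.023]
force: [1.8, 0.3, 0.0]
opening: 0.298
```

```bash
python3 plan.py 1 -.158 .016;python3 look.py 12
```

```text
clock 17.12 tcp [ 0.3892 -0.0459  0.2305] F [1.76 0.3  0.04] open 0.298 q [-0.309  0.023 -0.569  0.97   0.004 -0.337]
tray-local tcp -0.2692 -0.302
target [0.4918 0.2591 0.016 ] shift mm [215.8 301.8 109.2]
turn 1 [-0.   0.5 -0. ]
turn -1 [ 1.8e+02 -1.0e-01 -8.0e-01]
```

```bash
sleep 1; python3 -c "
import cv2,pickle
for n in ('scene','top'): cv2.imwrite(f'pics/{n}12f.png',pickle.load(open(n+'12.pkl','rb'))['frame'][:,:,::-1])"
```

```text
(no output)
```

View pics/scene12.png

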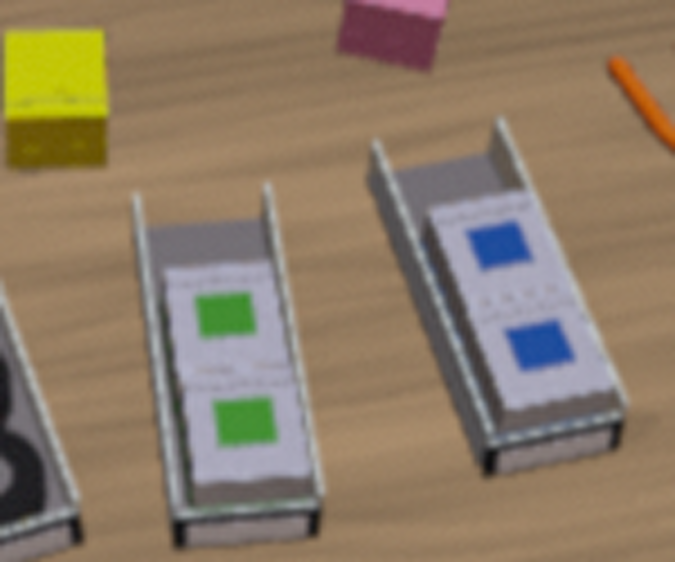

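View pics/top12.png

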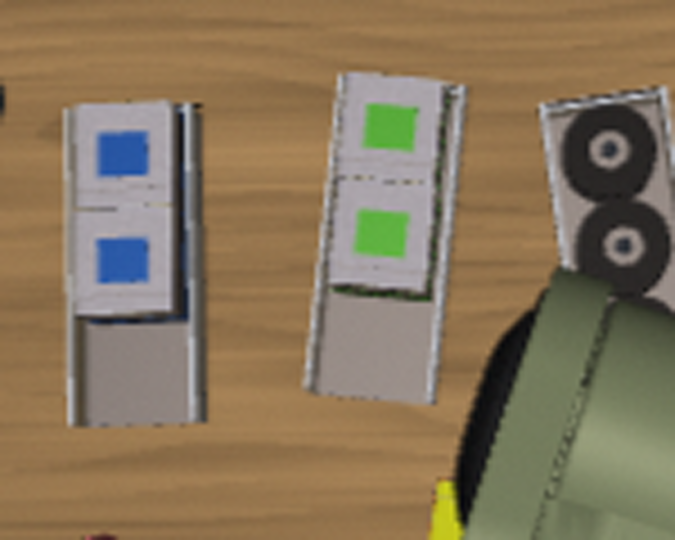

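```bash
sleep 1
```

```text
(no output)
```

View pics/top12f.png

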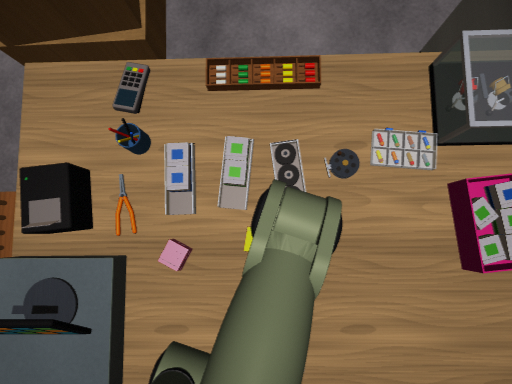

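Run:
```python
from h import *
import cv2
tr=np.load("trays.npy")
for n in ("top","scene"):
    c=pickle.load(open(n+"12.pkl","rb"));H=cv2.cvtColor(c["frame"],cv2.COLOR_RGB2HSV)
    for k,lo,hi,i in (("green",(50,120,60),(70,255,255),0),("blue",(104,140,90),(118,255,255),1)):
        m=cv2.inRange(H,lo,hi);N,l,st,ce=cv2.connectedComponentsWithStats(m)
        p=tr[i]
        for j in range(1,N):
            if st[j,4]<25: continue
            q=ray(c,ce[j],.062)[0,:2]-p[:2]
            x=np.cos(p[2])*q[0]+np.sin(p[2])*q[1];y=-np.sin(p[2])*q[0]+np.cos(p[2])*q[1]
            if -.25<x<.02 and abs(y)<.045: print(n,k,st[j,4],round(x,4),round(y,4))
# change outside the trays: start vs now
for n in ("scene",):
    a=pickle.load(open(n+"0.pkl","rb"))["frame"].astype(int);b=pickle.load(open(n+"12.pkl","rb"))["frame"].astype(int)
    d=(abs(a-b).max(2)>40).astype("uint8");N,l,st,ce=cv2.connectedComponentsWithStats(d)
    print([st[j].tolist() for j in range(1,N) if st[j,4]>6])
```

```text
top green 98 -0.0376 0.0016
top green 100 -0.1098 -0.0003
top blue 96 -0.0382 -0.0012
top blue 106 -0.1097 -0.0003
scene green 86 -0.1072 0.0005
scene green 98 -0.0353 0.0026
scene blue 84 -0.1068 0.0004
scene blue 95 -0.0349 -0.001
[[185, 0, 4, 15, 26], [248, 0, 59, 29, 1255], [0, 2, 58, 91, 2306], [203, 2, 21, 33, 173], [191, 10, 10, 23, 116], [229, 23, 7, 9, 21], [243, 22, 32, 47, 1111], [228, 30, 15, 11, 56], [230, 41, 7, 8, 20], [201, 47, 3, 6, 11], [204, 48, 9, 4, 9], [218, 50, 9, 3, 15], [237, 56, 6, 8, 17], [206, 58, 23, 9, 100], [196, 69, 56, 52, 1366], [326, 155, 31, 26, 467], [273, 170, 30, 35, 679], [337, 176, 25, 14, 232], [347, 190, 15, 11, 126], [344, 201, 3, 8, 10], [348, 201, 28, 20, 383], [282, 211, 27, 27, 450], [348, 218, 4, 6, 13], [281, 223, 1, 7, 7]]
```

All the measured carton positions match the closed-up row, nominal front -0.036 m and rear -0.108 m, within about 2 mm. In the scene image only the robot and the cartons have changed. Handing in.

```bash
python3 -c "
from rig import bot
print(bot.sign_off(), bot.state()['clock'])"
```

```text
the job is handed in; nothing more can be done
the job is handed in; nothing more can be done
```

I fronted up both carton trays and handed the job in at about 17 s of the 45 s allowed. With part-open fingertips, low and behind the rear carton, I slid each row along its tray until it stopped against the lip. Pushing force was about 2 N while sliding, and I read at most about 11 N during the final light press.

**Carton positions:** the last check put the four cartons at these distances along the tray from the lip:

| Carton | Top camera (m) | Scene camera (m) | Nominal (m) |
|---|---|---|---|
| Green front | -0.038 | -0.035 | -0.036 |
| Green rear | -0.110 | -0.107 | -0.108 |
| Blue front | -0.038 | -0.035 | -0.036 |
| Blue rear | -0.110 | -0.107 | -0.108 |

- **Agreement:** the two cameras differ by about 3 mm, and every reading is inside the allowed range. The sideways offset is at most 3 mm. Both rows also stopped with the fingers at the same distance from the lip.
- **Squareness:** I judged squareness and flatness by eye from the final pictures, not by measuring them. The cartons look square, flat and closed up.
- **Everything else:** comparing the start and end scene pictures, only the robot and the cartons had changed. The spools, the other items and the pink and yellow look-alikes stayed put.
- **Refused commands:** three move commands were refused for bad format, and none of them moved the arm.

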